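File the cut edge of a splint blank, forward strokes only

TASK

Take the file with the blue grip from its black tray and, with the blade flat on the sloping top edge of the orange splint blank in the clamp, give the edge two forward strokes under light pressure, red toe leading and up the slope. Let each stroke run about 80 mm, from the toe half to the heel half of the blade, then lift the file well clear of the edge before bringing it back, never dragging it backwards over the splint. Finally set the file down flat in its tray before letting go; leave the bottles, pot and timer where they stand.

Things in the scene. Friction and masses are not known exactly. Their poses are not given: they have to be found in the camera images.
- file_grip (a point): Middle of the file's upright blue grip block (64 long x 24 wide, rising from 12 to 54 mm above the blade's underside), 32 mm above the underside of the blade's middle. x points along the blade to the red toe (forward end), y across it, z up out of the grip. Grip it across the 24 mm width, firmly (40 N or more).
- file_toe (a point): Tip of the file's red toe end: 90 mm ahead of the blade's middle, half-way up the blade's thickness (2.5 mm). Same axes as file_grip.
- file: The file: a loose steel blade 180 long x 28 wide x 5 mm thick, teeth underneath, with the blue grip on top at its middle (a blue strip 120 x 24 mm joins them, 5 to 12 mm up). About 0.25 kg. Origin under the blade's middle, axes as file_grip.
- splint_edge (a point): Centre of the splint's flat sloping top edge face, 12 mm (along x) by 90 mm (along y), 125 mm above the table. x: forward stroke direction, across the edge, 35 degrees upward and roughly to the robot's left (world +y); y: along the edge; z: square out of the face, 35 degrees from vertical, leaning back to the robot's right. File flat on it: axes agree and file_grip is 32 mm out along z.
- clamp: Fixed aluminium soft-jaw clamp on a grey base; it holds the orange plastic splint blank, a plate 90 wide x 12 thick x 75 mm long that leans 35 degrees from upright, roughly to the robot's right; the jaws begin 42 mm below the plate's edge face (along its length). Origin on the table straight below the edge's centre; x: forward stroke direction seen from above, z up.
- splint (a joint): How far the orange splint is pushed along splint_edge's x in the soft jaws (m): springy, 1 N per mm, free to move 6 mm either way, about 0 at rest, positive forward. A forward stroke with pressure makes it positive, dragging the file back makes it negative.
- tray: Fixed black open tray for the file, 220 long (x) x 70 wide (y) x 14 mm high, walls and floor 3 mm thick; origin under its centre, on the table. The file starts in it, roughly along x with the toe to +x (roughly the robot's left).
- spirit: Bystander: white bottle with a red cap, 52 mm across, 130 mm high; origin under its centre.
- dropper: Bystander: small white bottle with a yellow cap, 34 mm across, 75 mm high; origin under its centre.
- pot: Bystander: clear specimen pot, 70 mm across, 45 mm high; origin under its centre.
- timer: Bystander: white timer with a grey screen and blue buttons, 45 x 75 x 70 mm high; origin under its centre.
Mind the look-alikes: they are no part of the job. Several things look just like the tray: the one meant starts farthest to the robot's right. There is more than one size of the clamp; the one meant has the size given above.

How it is judged:
By the outcome, as a careful person would: the job done as asked, in the order asked, and still so for the second after the job is handed in, with the robot touching nothing.
It also fails if it takes over 64 s, if anything falls off the work surface, if the arm or the gripper's body presses on something with over 40 N, if the wrist force passes 120 N, or if a joint passes its speed limit or range.

ROBOT

A 6-joint arm with a two-finger parallel gripper is mounted at the origin on the work surface. World frame = base frame: x ahead of the robot, y to its left, z up, the work surface at z = 0. Lengths are in m, angles in rad, forces in N, time in s.
With the tool pointing down it reaches from about 0.225 to 0.875 m from the base axis. Payload 3.4 kg.
Tool frame: the origin (TCP) lies at the very end of the fingers, on their centre line; the grasp point (between the pads) lies 19 mm behind it; z points along the fingers, y is the direction in which the jaws open and shut (so a half turn about z gives the same grasp; the last joint's range is limited). The gripper opens to 85 mm and grips with 20 to 120 N. Pads are 22 mm wide; open, the fingers measure 114 mm over their backs; the gripper's body (76 mm by 85 mm) begins 54 mm behind the grasp point. The pads swing forward as they close: fully open they stand 13 mm farther back than shut.
Start: joints at [-1.369, 0.276, 1.505, -0, 1.361, -0.121], TCP at [0.182, -0.545, 0.231] pointing down, gripper open.
Joint ranges: [-2.89, 2.89], [-0.75, 2.08], [0.22, 2.7], [-1.18, 4.32], [0.11, 2.71], [-2.7, 2.7]. Speed limits (rad/s): [2.57, 2.57, 3.14, 3.14, 3.14, 3.14].

INTERFACE

Orientations are given as a unit quaternion [w, x, y, z].
In Python, from rig import manip, viewer, job gives the robot as it stands.
- The arm moves only by the shell command python3 -m crank 'ROWS' [OPENING] [FORCE]. ROWS is JSON, a list of rows, each a list of 6 numbers: the shift along the tool's x, y, z in m, then the turn, a rotation vector about the tool's x, y, z in degrees. In form: [[dx, dy, dz, rx, ry, rz], ...]. A call has 1 to 20 rows; each row is the pose to reach, as a shift and turn from the pose measured when the call began, along the tool's axes at that moment; what a row does not reach only later rows make up. A row lasts 1/8 s, in which the tool goes at most 62.5 mm and 10.7 degrees, less where a joint would pass 70% of its speed; a pose out of reach is approached as far as the arm can. A call with a gripper value outside its range is refused whole. OPENING is the opening, from 0 (shut) to 1 (fully open), set as the call begins (- or left out, the last holds). The fingers move at their own pace and stop on an object; FORCE is the grip in N (left out, the last holds). Time passes only in rows, so rows that repeat a pose let the fingers close. It gives the time, the measured TCP pose, the force and the opening at its end, in the units of the state.
- manip.get_state(): the state, without advancing time (a new reading comes with each control period).
- viewer.get_image(name): name is "side" or "top"; returns a dict with "frame" (420x560x3 uint8, blue, green, red), "range_z" (420x560 float32, m along the optical axis (not along the pixel's ray), 0 where there is no reading), "intrinsics" (3x3 intrinsics, pixels), "D" ([k1, k2, p1, p2, k3] as OpenCV has them; the pictures are not rectified), "world_from_camera" (4x4, takes a point from camera to world coordinates). Camera axes: x right, y up, looking along -z (the intrinsics and any distortion apply to the point x, -y, -z); pixel columns grow to the right and rows downward; lengths in m; the calibration is good to about 2 mm. A picture is of the moment at which its call begins.
- job.sign_off(): hands the job in, once; it reports no verdict.
The state is a dict: "clock": time; "qpos": joint angles; "qd": joint speeds; "effort": joint torques, N m; "position": TCP position; "ee_rot": TCP orientation; "contact_force": force on the tool from outside, world axes, zero at the start; "moment": the same for the moment, N m; "width": finger opening in m.
Only numpy, scipy, OpenCV 4.12 (cv2) and the standard library are available. Lean on these libraries where they do the work, as an engineer would, in place of code of your own. Each camera call takes 0.05 s, during which the arm holds its last target. There are 200 camera calls.

## Working session

There is one attempt and no reset: what is moved stays moved. The work goes in short steps, Python scripts to look and compute and a shell command to move; the robot and the scene stay as the last step left them, time stands still between calls to the robot, and variables do not carry over. Pictures are saved under pics/ and viewed, about 8 in all and at most 12, crops included, and the job is handed in when it is done.

```bash
mkdir -p pics; cat > h.py <<'E'
import numpy as np, cv2
from rig import manip, viewer, job
from scipy.spatial.transform import Rotation as R
def grab(n):
    d=viewer.get_image(n); np.savez(f'pics/{n}.npz',**d); return d
def load(n): return dict(np.load(f'pics/{n}.npz'))
def cloud(d):
    h,w=d['range_z'].shape
    u,v=np.meshgrid(np.arange(w),np.arange(h))
    p=cv2.undistortPoints(np.stack([u,v],-1).reshape(-1,1,2).astype(np.float64),d['intrinsics'],d['D']).reshape(h,w,2)
    z=d['range_z'].astype(float)
    P=np.stack([p[...,0]*z,-p[...,1]*z,-z],-1)
    T=d['world_from_camera']; return P@T[:3,:3].T+T[:3,3]
def tool():
    s=manip.get_state(); q=s['ee_rot']; return np.array(s['position']),R.from_quat([q[1],q[2],q[3],q[0]])
E
python3 - <<'E'
from h import *
print(manip.get_state())
for n in('top','side'):
    d=grab(n); cv2.imwrite(f'pics/{n}0.png',d['frame']); print(d['world_from_camera'],d['D'])
E
```

```text
{'clock': 0.0, 'qpos': array([-1.36902404e+00,  2.76593888e-01,  1.50613906e+00, -1.08636360e-05,
        1.36072058e+00, -1.20963951e-01]), 'qd': array([ 1.12902676e-03,  1.43355589e-03, -6.92475608e-05,  9.46314920e-04,
       -1.03927163e-04, -1.80200131e-03]), 'effort': array([-4.17720112e-04, -4.16777337e+01, -2.45804483e+01, -5.05771425e-05,
        1.08003381e-02,  3.64066341e-05]), 'position': array([ 0.18227044, -0.54477709,  0.230438  ]), 'ee_rot': array([-9.29461539e-04,  9.87007784e-01,  1.60669753e-01, -4.28902490e-05]), 'contact_force': array([ 1.09286802, -0.14954219,  0.30809122]), 'moment': array([-0.02460517, -0.00881725,  0.0268456 ]), 'width': 0.0853008342162462}
[[ 0.0233874   0.99771446 -0.06339474  0.41008276]
 [-0.99963323  0.02420422  0.01214735  0.03295476]
 [ 0.01365401  0.06308739  0.9979146   1.23641861]
 [ 0.          0.          0.          1.        ]] [-0.10246174  0.          0.          0.          0.        ]
[[-0.72557957  0.37085121 -0.57965824 -0.34366851]
 [-0.68779585 -0.36426375  0.62789234  0.92140167]
 [ 0.02170615  0.85427238  0.51937226  0.87020125]
 [ 0.          0.          0.          1.        ]] [-0.110312  0.        0.        0.        0.      ]
```

View pics/top0.png

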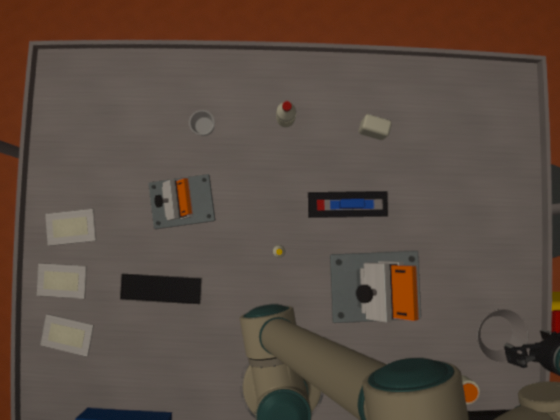

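View pics/side0.png

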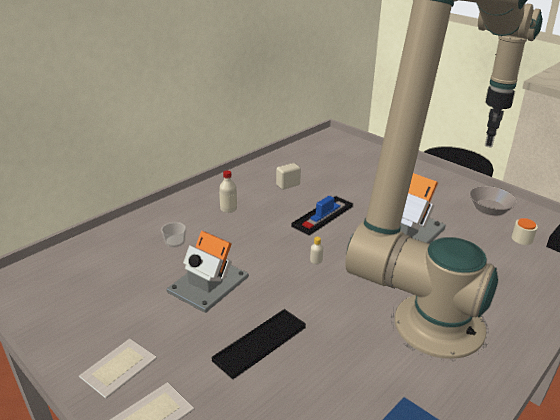

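Top view: trays at (348,204), which holds the file and lies farther right, and (160,289), which is empty. Clamps at (183,198), where the splint is about 37 px long (about 90 mm), and (400,290), about 54 px (about 135 mm, so too big). I'll measure both with depth.

```bash
python3 - <<'E'
from h import *
for n in('top','side'):
    d=load(n);P=cloud(d);f=d['frame'];hsv=cv2.cvtColor(f,cv2.COLOR_BGR2HSV)
    ok=(d['range_z']>0)&(P[...,0]>-.1)&(P[...,0]<.8)&(abs(P[...,1])<.75)&(P[...,2]>.003)&(P[...,2]<.25)
    def pca(m,name):
        num,lab,st,c=cv2.connectedComponentsWithStats(m.astype(np.uint8))
        for i in range(1,num):
            if st[i,4]<12: continue
            q=P[lab==i]; 
            r=cv2.minAreaRect(q[:,:2].astype(np.float32)*1000)
            print(n,name,c[i].round(),st[i,4],'med',np.median(q,0).round(4),'lo',np.percentile(q,2,0).round(3),'hi',np.percentile(q,98,0).round(3),'rect',np.round(r[0],1),np.round(r[1],1),round(r[2],1))
    H,S,V=hsv[...,0],hsv[...,1],hsv[...,2]
    pca(ok&(H>5)&(H<22)&(S>170)&(V>90),'orange')
    pca(ok&(H>100)&(H<130)&(S>120)&(V>50),'blue')
    pca(ok&((H<4)|(H>175))&(S>150)&(V>60),'red')
    pca(ok&(V<45)&(P[...,2]<.03),'black')
t=cv2.resize(load('top')['frame'][150:250,130:410],None,fx=2.8,fy=2.8,interpolation=cv2.INTER_CUBIC)
s=cv2.resize(load('side')['frame'][190:320,155:365],None,fx=3,fy=3,interpolation=cv2.INTER_CUBIC)[:,:600]
cv2.imwrite('pics/crop1.png',np.vstack([t[:,:784],np.pad(s[:310],((0,0),(0,184),(0,0)))]))
E
```

```text
top orange [184. 197.] 396 med [0.502  0.2589 0.1202] lo [0.459 0.242 0.092] hi [0.545 0.283 0.131] rect [502.7 262.3] [90.5 34.4] 9.4
top orange [404. 292.] 1281 med [ 0.2813 -0.2845  0.1649] lo [ 0.22  -0.309  0.133] hi [ 0.343 -0.262  0.185] rect [ 281.9 -285.3] [129.7  50.9] 4.3
top orange [470. 392.] 204 med [ 0.0018 -0.5035  0.0569] lo [-0.022 -0.522  0.052] hi [ 0.024 -0.485  0.061] rect [   1.9 -505.1] [51.2 39.1] 8.5
top blue [352. 203.] 387 med [ 0.5013 -0.1732  0.0549] lo [ 0.49  -0.235  0.01 ] hi [ 0.514 -0.124  0.062] rect [ 504.9 -180. ] [ 28.7 116.6] 1.5
top blue [ 84. 419.] 28 med [-0.0805  0.519   0.079 ] lo [-0.082  0.487  0.073] hi [-0.078  0.535  0.084] rect [-80.3 511.3] [ 3.4 50.7] 2.9
top red [287. 106.] 64 med [0.7371 0.0069 0.1312] lo [ 0.728 -0.001  0.12 ] hi [0.747 0.017 0.135] rect [738.3   7.9] [21.9 17.7] 1.4
top red [320. 205.] 79 med [ 0.4976 -0.0928  0.0091] lo [ 0.484 -0.102  0.004] hi [ 0.514 -0.085  0.013] rect [499.1 -93.1] [30.5 17.1] 1.2
top black [ 21. 261.] 993 med [0.3039 0.7384 0.0161] lo [-0.086  0.735  0.005] hi [0.781 0.742 0.026] rect [3
[... 2141 characters left out ...]
4 243.8] [13.6 18.4] 66.3
side black [287. 327.] 19 med [0.2493 0.2605 0.0041] lo [0.241 0.254 0.003] hi [0.257 0.272 0.006] rect [246.9 261.3] [14.5 20.2] 23.2
side black [278. 331.] 18 med [0.2539 0.2845 0.0041] lo [0.245 0.276 0.003] hi [0.265 0.29  0.006] rect [255.1 282.9] [15.1 19.7] 88.9
side black [260. 346.] 14 med [0.2501 0.3438 0.0042] lo [0.242 0.337 0.003] hi [0.262 0.351 0.006] rect [251.8 342.7] [ 6.6 23.8] 45.7
side black [236. 351.] 13 med [0.2765 0.3932 0.004 ] lo [0.271 0.387 0.003] hi [0.282 0.4   0.006] rect [276.3 393.1] [ 8.8 12.9] 48.5
side black [237. 358.] 23 med [0.2597 0.4039 0.0038] lo [0.252 0.394 0.003] hi [0.267 0.417 0.007] rect [261.4 404.7] [25.3 12.1] 62.7
```

View pics/crop1.png

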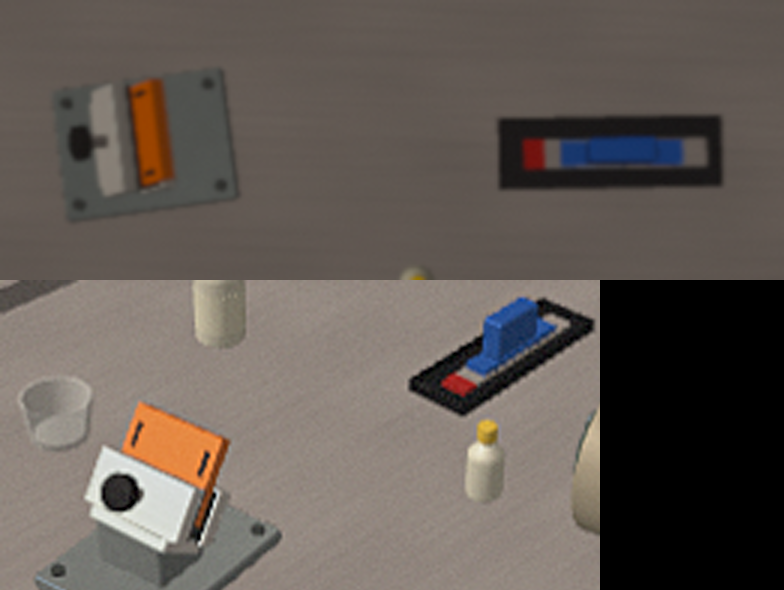

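The file is in the right-hand tray at (348,204). The matching clamp is the left one at (184,197): its splint is 90.5 mm wide with its top at about 0.125–0.13, against 130 mm and 0.185 for the other. Next I'll refine the poses of the edge, grip and tray.

```bash
python3 - <<'E'
from h import *
for n in('top','side'):
    d=load(n);P=cloud(d);f=d['frame'];hsv=cv2.cvtColor(f,cv2.COLOR_BGR2HSV);H,S,V=[hsv[...,i] for i in range(3)]
    o=(H>5)&(H<22)&(S>150)&(V>70)&(abs(P[...,0]-.5)<.07)&(abs(P[...,1]-.26)<.05)&(P[...,2]>.08)&(P[...,2]<.15)
    q=P[o]; best=None; rng=np.random.default_rng(0)
    for _ in range(500):
        a=q[rng.choice(len(q),3,False)];nn=np.cross(a[1]-a[0],a[2]-a[0]);l=np.linalg.norm(nn)
        if l<1e-5: continue
        m=abs((q-a[0])@(nn/l))<.0025
        if best is None or m.sum()>best.sum(): best=m
    c=q[best].mean(0);nn=np.linalg.svd(q[best]-c)[2][2];nn*=np.sign(nn[2])
    print(n,'n',nn.round(3),'tilt',np.degrees(np.arcsin(nn[2])).round(1),'yaw fwd',np.degrees(np.arctan2(nn[1],nn[0])).round(1),len(q),best.sum())
    for yaw in (97,98,99):
        fw=np.array([np.cos(np.radians(yaw)),np.sin(np.radians(yaw)),0]);al=np.array([-fw[1],fw[0],0])
        c35,s35=np.cos(np.radians(35)),np.sin(np.radians(35))
        X=fw*c35+[0,0,s35];Z=-fw*s35+[0,0,c35]
        x,y,z=q@X,q@al,q@Z
        print(yaw,'x',np.percentile(x,[1,50,75,99]).round(4),'y',np.percentile(y,[1,99]).round(4),np.mean(np.percentile(y,[1,99])).round(4),'z',np.percentile(z,[2,97,99]).round(4))
    b=(H>100)&(H<130)&(S>110)&(V>40)&(abs(P[...,0]-.5)<.05)&(abs(P[...,1]+.18)<.1)
    g=P[b&(P[...,2]>.052)&(P[...,2]<.07)];r=cv2.minAreaRect(g[:,:2].astype(np.float32)*1000);print('grip',r,np.median(g,0),g.min(0),g.max(0))
    t=P[(V<45)&(abs(P[...,0]-.5)<.05)&(abs(P[...,1]+.17)<.13)&(P[...,2]>.01)&(P[...,2]<.02)];r=cv2.minAreaRect(t[:,:2].astype(np.float32)*1000);print('tray',r)
    for nm,u in(('table',P[140:150,330:400] if n=='top' else P[240:250,330:360]),):print(nm,np.median(u[...,2]))
E
```

```text
top n [-0.116  0.812  0.572] tilt 34.9 yaw fwd 98.2 428 307
97 x [0.2181 0.2293 0.2304 0.2328] y [-0.5747 -0.4863] -0.5305 z [-0.0486 -0.001  -0.0004]
98 x [0.2104 0.2218 0.2228 0.2249] y [-0.5781 -0.4896] -0.5339 z [-0.0434  0.0041  0.0048]
99 x [0.2029 0.2141 0.2151 0.217 ] y [-0.5815 -0.4928] -0.5371 z [-0.0379  0.0093  0.0101]
grip ((501.4723205566406, -174.17523193359375), (21.608518600463867, 62.17759323120117), 1.5793218612670898) [ 0.50133813 -0.17429685  0.05768828] [ 0.48992598 -0.20532479  0.05243688] [ 0.51279614 -0.14310326  0.06313675]
tray ((501.774658203125, -168.6177520751953), (66.3716049194336, 218.32980346679688), 1.679821252822876)
table 0.0012356856098321156
side n [-0.139  0.809  0.571] tilt 34.8 yaw fwd 99.8 566 370
97 x [0.2163 0.2279 0.2298 0.2377] y [-0.576 -0.484] -0.53 z [-0.0463 -0.0055 -0.0046]
98 x [0.209  0.2203 0.222  0.2304] y [-0.5794 -0.4876] -0.5335 z [-0.0409 -0.0001  0.0005]
99 x [0.2015 0.2127 0.2144 0.223 ] y [-0.5826 -0.4909] -0.5367 z [-0.0356  0.0052  0.0056]
grip ((499.58349609375, -170.56475830078125), (24.7546329498291, 62.62841033935547), 2.585878849029541) [ 0.49753545 -0.17072518  0.05489536] [ 0.48610322 -0.20221566  0.05210779] [ 0.51235613 -0.13906155  0.05962804]
tray ((499.0547790527344, -163.174072265625), (73.86369323730469, 224.53643798828125), 2.591184377670288)
table -0.0004043879273238904
```

```bash
cat >> h.py <<'E'
EC=np.array([.5045,.2475,.125]); EY=98.5
def down(yaw,tilt=0):
    a=np.radians(yaw);t=np.radians(tilt);fw=np.array([np.cos(a),np.sin(a),0])
    X=fw*np.cos(t)+[0,0,np.sin(t)];Z=fw*np.sin(t)-np.array([0,0,np.cos(t)])
    return R.from_matrix(np.c_[X,np.cross(Z,X),Z])
def edge(x,z,g=.036,y=0,xo=0):   # TCP so that blade middle is x along, z above edge; g=grasp height
    T=down(EY,35).as_matrix(); return EC+T[:,0]*(x+xo)+T[:,1]*y-T[:,2]*(z+g-.019)
def row(p,rot,n=1):
    P,Q=tool();d=Q.inv().apply(np.array(p)-P);w=np.degrees((Q.inv()*rot).as_rotvec())
    for k in range(1,n+1): print([float(v) for v in np.r_[(d*k/n*1e4).round()/1e4,(w*k/n).round(1)]],end=',' if k<n else '\n')
E
python3 - <<'E'
from h import *
row([.5005,-.1725,.12],down(92))
row([.5005,-.1725,.12],down(-88))
E
```

```text
[0.4198, -0.252, 0.111, -0.1, -0.1, -73.5]
[0.4198, -0.252, 0.111, -0.1, 0.1, 106.5]
```

```bash
python3 -m crank '[[0.05,-0.03,0,0,0,-9],[0.1,-0.06,0,0,0,-18],[0.15,-0.09,0.0,0,0,-27],[0.2,-0.12,0.0,0,0,-36],[0.25,-0.15,0.02,0,0,-45],[0.3,-0.18,0.04,0,0,-54],[0.35,-0.21,0.06,0,0,-63],[0.4,-0.24,0.08,0,0,-70],[0.42,-0.252,0.105,0,0,-73.5],[0.42,-0.252,0.111,0,0,-73.5],[0.42,-0.252,0.111,0,0,-73.5],[0.42,-0.252,0.111,0,0,-73.5]]' 1 60; python3 - <<'E'
from h import *
print(manip.get_state()['qpos'].round(2));row([.5005,-.1725,.020],down(92))
for n in('top','side'):
    d=grab(n); cv2.imwrite(f'pics/{n}1.png',d['frame'])
a=cv2.resize(load('top')['frame'][150:260,280:420],None,fx=2.8,fy=2.8);b=cv2.resize(load('side')['frame'][120:250,260:400],None,fx=2.8,fy=2.8)
m=max(len(a),len(b));cv2.imwrite('pics/c2.png',np.hstack([np.pad(i,((0,m-len(i)),(0,0),(0,0))) for i in(a,b)]))
E
```

```text
clock: 1.6
position: [0.5006, -0.1737, 0.1209]
ee_rot: [0.0, 0.695, 0.719, 0.001]
contact_force: [-0.2, 0.5, -0.4]
width: 0.0854
[-0.47  0.3   1.77  0.    1.07 -0.5 ]
[0.0011, -0.0001, 0.1009, 0.1, -0.0, -0.1]
```

View pics/c2.png

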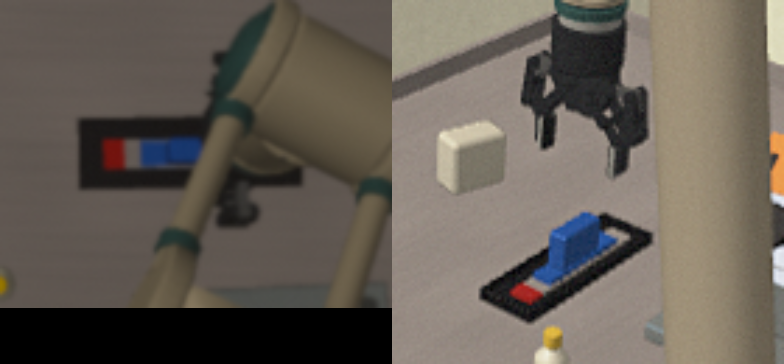

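The crops show the fingers straddling the blue grip (side crop, 575,240), with the jaws opening across its width and the timer clear. I'll descend and close.

```bash
python3 -m crank '[[0.001,0,0.04,0,0,0],[0.001,0,0.075,0,0,0],[0.001,0,0.095,0,0,0],[0.001,0,0.1005,0,0,0],[0.001,0,0.1005,0,0,0],[0.001,0,0.1005,0,0,0]]' && python3 -m crank '[[0,0,0,0,0,0],[0,0,0,0,0,0],[0,0,0,0,0,0],[0,0,0,0,0,0],[0,0,0,0,0,0],[0,0,0,0,0,0],[0,0,0,0,0,0],[0,0,0,0,0,0]]' 0 100
```

```text
clock: 2.45
position: [0.5016, -0.1731, 0.0216]
ee_rot: [0.001, 0.695, 0.719, 0.001]
contact_force: [-0.7, 0.8, -0.5]
width: 0.0856
clock: 3.45
position: [0.5018, -0.1732, 0.0221]
ee_rot: [0.002, 0.695, 0.719, 0.001]
contact_force: [-0.4, 0.2, 5.6]
width: 0.0228
```

```bash
python3 -m crank '[[0,0,-0.02,0,0,0],[0,0,-0.06,0,0,0],[0,0,-0.11,0,0,0],[0,0,-0.16,0,0,0],[0,0,-0.21,0,0,0],[0,0,-0.23,0,0,0],[0,0,-0.23,0,0,0],[0,0,-0.23,0,0,0]]'; python3 - <<'E'
from h import *
print(manip.get_state()['contact_force'])
p=edge(-.04,.06,.038);print(p);row(p,down(EY,35),8)
E
```

```text
clock: 4.45
position: [0.4999, -0.1726, 0.2501]
ee_rot: [-0.0, 0.695, 0.719, 0.001]
contact_force: [-1.1, -0.3, -2.4]
width: 0.023
[-1.05975659 -0.26024924 -2.42979118]
[0.51604075 0.17027901 0.16676995]
[0.0428, 0.0034, 0.0105, 0.3, 4.4, -0.8],[0.0855, 0.0068, 0.0209, 0.5, 8.7, -1.6],[0.1283, 0.0102, 0.0314, 0.8, 13.1, -2.4],[0.171, 0.0137, 0.0418, 1.0, 17.5, -3.2],[0.2138, 0.0171, 0.0523, 1.3, 21.8, -4.0],[0.2566, 0.0205, 0.0627, 1.6, 26.2, -4.8],[0.2993, 0.0239, 0.0732, 1.8, 30.5, -5.6],[0.3421, 0.0273, 0.0836, 2.1, 34.9, -6.4]
```

The wrist shows about 2.4 N more weight, so the file is held. Next, to a point above the start of the stroke.

```bash
python3 -m crank '[[0.04,0.0035,0.0,0.3,4,-0.8],[0.085,0.007,0.0,0.5,9,-1.6],[0.13,0.01,0.01,0.8,14,-2.4],[0.17,0.0135,0.02,1,18,-3.2],[0.215,0.017,0.03,1.3,22,-4],[0.26,0.0205,0.05,1.6,26,-4.8],[0.3,0.024,0.07,1.8,30.5,-5.6],[0.33,0.027,0.08,2.1,34,-6.2],[0.342,0.027,0.0835,2.1,35,-6.4],[0.342,0.027,0.0835,2.1,35,-6.4],[0.342,0.027,0.0835,2.1,35,-6.4],[0.342,0.027,0.0835,2.1,35,-6.4]]'; python3 - <<'E'
from h import *
print(manip.get_state()['qpos'].round(2));row(edge(-.04,.06,.038),down(EY,35))
a=grab('top')['frame'][140:280,130:330];b=grab('side')['frame'][120:320,150:350]
b=cv2.resize(b,None,fx=2,fy=2);a=cv2.resize(a,None,fx=2,fy=2);m=max(len(a),len(b))
cv2.imwrite('pics/c3.png',np.hstack([np.pad(i,((0,m-len(i)),(0,0),(0,0))) for i in(a,b)]))
E
```

```text
clock: 5.95
position: [0.5163, 0.1695, 0.1676]
ee_rot: [-0.228, 0.623, 0.722, 0.197]
contact_force: [0.3, 0.4, -1.4]
width: 0.023
[-0.2   0.34  1.76  0.59  1.32 -0.58]
[0.0002, -0.0001, 0.0011, 0.1, -0.0, 0.0]
```

View pics/c3.png

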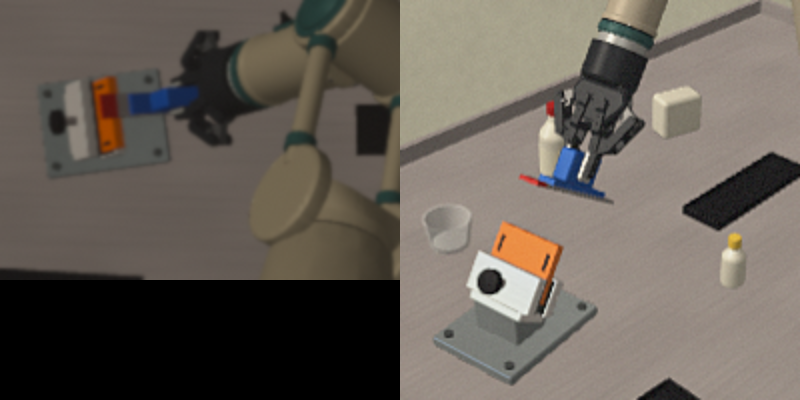

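The file is held tilted over the splint, toe up the slope and roughly centred on the edge. I'll check the file's pose in the tool frame, relative to the edge.

```bash
python3 - <<'E'
from h import *
p,Q=tool()
for n in('top','side'):
    d=load(n);P=cloud(d);hsv=cv2.cvtColor(d['frame'],cv2.COLOR_BGR2HSV);H,S,V=[hsv[...,i] for i in range(3)]
    L=(P-p)@Q.as_matrix()
    near=(np.linalg.norm(L,axis=-1)<.13)&(d['range_z']>0)&(L[...,2]<.035)
    for nm,m in(('red',((H<5)|(H>172))&(S>130)&(V>50)),('blue',(H>100)&(H<130)&(S>110)&(V>40)&(L[...,2]>-.002)),('steel',(S<60)&(V>60)&(L[...,2]>.002))):
        q=L[near&m]
        if len(q)>5: print(n,nm,len(q),'med',np.median(q,0).round(4),'lo',np.percentile(q,3,0).round(4),'hi',np.percentile(q,97,0).round(4))
    E=(P-edge(-.04,.06,.038))@down(EY,35).as_matrix()
    o=(H>5)&(H<22)&(S>150)&(V>70)&(abs(P[...,0]-.5)<.07)&(abs(P[...,1]-.26)<.05)&(P[...,2]>.08)&(P[...,2]<.15)
    e=E[o];print('edge in ideal tool frame',np.percentile(e,[2,50,98],axis=0).round(4))
E
```

```text
top red 74 med [ 0.0786 -0.001   0.0139] lo [ 0.0702 -0.011   0.0105] hi [0.0882 0.0101 0.0164]
top blue 117 med [ 0.0417 -0.0001  0.0067] lo [ 0.0288 -0.0109 -0.0006] hi [0.0549 0.0104 0.0115]
top steel 79 med [ 0.0581 -0.0044  0.0147] lo [ 0.0111 -0.014   0.0115] hi [0.0654 0.0138 0.0186]
edge in ideal tool frame [[ 0.0366 -0.044   0.076 ]
 [ 0.0468 -0.0122  0.0949]
 [ 0.0497  0.0438  0.1242]]
side red 30 med [ 0.0856 -0.0041  0.0167] lo [ 0.0733 -0.016   0.0149] hi [0.0915 0.0117 0.0192]
side blue 156 med [ 0.0223 -0.0105  0.0087] lo [-0.0587 -0.0138 -0.0012] hi [0.0543 0.0076 0.014 ]
side steel 77 med [-0.0085 -0.0139  0.0179] lo [-0.0871 -0.0162  0.0148] hi [ 0.0585 -0.01    0.0204]
edge in ideal tool frame [[ 0.0358 -0.0454  0.0811]
 [ 0.0454 -0.0046  0.1013]
 [ 0.0519  0.0437  0.1222]]
```

Flat in the hand and centred. I'll approach along tool z in small steps to feel contact.

```bash
python3 -m crank '[[0,0,0.025,0,0,0],[0,0,0.045,0,0,0],[0,0,0.055,0,0,0],[0,0,0.055,0,0,0],[0,0,0.055,0,0,0]]'; for i in 1; do python3 -m crank '[[0,0,0.0015,0,0,0],[0,0,0.0015,0,0,0]]'; python3 -m crank '[[0,0,0.0015,0,0,0],[0,0,0.0015,0,0,0]]';python3 - <<'E'
from h import *
row(edge(-.04,0,.038),down(EY,35));s=manip.get_state();print(tool()[1].inv().apply(s['contact_force']))
E
done
```

```text
clock: 6.68
position: [0.5122, 0.2006, 0.123]
ee_rot: [-0.227, 0.623, 0.722, 0.197]
contact_force: [-0.1, -0.1, -2.3]
width: 0.0231
clock: 6.92
position: [0.5124, 0.2013, 0.1221]
ee_rot: [-0.227, 0.623, 0.722, 0.198]
contact_force: [0.6, 0.4, -2.4]
width: 0.023
clock: 7.18
position: [0.5122, 0.2021, 0.1208]
ee_rot: [-0.227, 0.623, 0.722, 0.197]
contact_force: [-0.1, 0.0, -2.3]
width: 0.0228
[0.0001, -0.0009, 0.0039, 0.2, -0.0, 0.0]
[-1.32331878 -0.05733619  1.9363569 ]
```

```bash
for i in 1; do python3 -m crank '[[0,0,0.0015,0,0,0],[0,0,0.0015,0,0,0]]'|grep force; python3 -m crank '[[0,0,0.0015,0,0,0],[0,0,0.0015,0,0,0]]'|grep force;python3 - <<'E'
from h import *
row(edge(-.04,0,.038),down(EY,35));s=manip.get_state();print(tool()[1].inv().apply(s['contact_force']))
E
done
```

```text
contact_force: [0.5, -0.5, -1.3]
contact_force: [0.4, -0.5, -2.5]
[0.0001, -0.0006, 0.0006, 0.1, -0.0, 0.0]
[-1.91068622  0.31063559  1.70844453]
```

```bash
cat > f.py <<'E'
from h import *
import sys
x=float(sys.argv[1]) if len(sys.argv)>1 else -.04
row(edge(x,0,.038),down(EY,35));s=manip.get_state();Q=tool()[1];print(Q.inv().apply(s['contact_force']).round(2),Q.inv().apply(s['moment']).round(3))
E
python3 -m crank '[[0,0,0.0015,0,0,0],[0,0,0.0015,0,0,0]]'|grep force; python3 f.py;  python3 -m crank '[[0,0,0.001,0,0,0],[0,0,0.001,0,0,0]]'|grep force;python3 f.py
```

```text
contact_force: [-0.4, -2.9, 2.3]
[0.0, -0.0009, -0.0003, 0.2, -0.0, 0.1]
[-0.95 -0.86 -3.52] [ 0.24  -0.294 -0.079]
contact_force: [-1.3, -5.6, 5.5]
[-0.0001, -0.0009, -0.0004, 0.2, -0.0, 0.1]
[-1.23 -2.13 -7.54] [ 0.486 -0.141 -0.093]
```

Contact is right at the modelled height, with about 9 N normal. Stroke 1, first part.

```bash
python3 -m crank '[[0.006,0,0.0008,0,0,0],[0.012,0,0.0008,0,0,0],[0.018,0,0.0008,0,0,0],[0.025,0,0.0008,0,0,0]]'|grep force; python3 f.py -0.015
```

```text
contact_force: [1.2, -8.3, 2.5]
[0.0018, -0.0023, -0.0001, 0.4, 0.3, 0.2]
[-5.47 -0.06 -6.79] [ 0.054 -1.172 -0.072]
```

```bash
python3 -m crank '[[0.009,0,0.0007,0,0,0],[0.016,0,0.0007,0,0,0],[0.023,0,0.0007,0,0,0],[0.03,0,0.0007,0,0,0]]'|grep force; python3 f.py 0.04
```

```text
contact_force: [0.6, -7.0, 1.4]
[0.0282, -0.0031, -0.0005, 0.5, 0.5, 0.2]
[-4.96 -0.4  -5.08] [-0.004 -1.199 -0.047]
```

```bash
python3 -m crank '[[0.008,-0.0005,0.0009,0,0.2,0],[0.015,-0.001,0.0009,0,0.4,0],[0.022,-0.001,0.0009,0,0.4,0],[0.029,-0.001,0.0009,0,0.4,0],[0.031,-0.001,0.0009,0,0.4,0]]'|grep force; python3 f.py 0.04
```

```text
contact_force: [0.5, -7.5, 2.0]
[-0.0013, -0.0032, -0.0006, 0.6, 0.3, 0.3]
[-5.   -0.56 -5.93] [ 0.084 -1.535 -0.033]
```

Stroke 1 ran its 81 mm with about 7–8 N of pressure. I'll lift square off the face, then return high.

```bash
python3 -m crank '[[0.002,0,-0.01,0,0,0],[0.002,0,-0.03,0,0,0],[0.002,0,-0.06,0,0,0],[0.002,0,-0.065,0,0,0],[0.002,0,-0.065,0,0,0]]'|grep force; python3 - <<'E'
from h import *
row(edge(-.04,.06,.038),down(EY,35))
E
```

```text
contact_force: [0.1, -0.7, -1.9]
[-0.0836, -0.0027, 0.0047, 0.6, 0.3, 0.3]
```

```bash
python3 -m crank '[[-0.02,-0.001,0,0.3,0.2,0.1],[-0.05,-0.002,0,0.6,0.3,0.3],[-0.08,-0.0027,0,0.6,0.3,0.3],[-0.0836,-0.0027,0,0.6,0.3,0.3],[-0.0836,-0.0027,0,0.6,0.3,0.3],[-0.0836,-0.0027,0,0.6,0.3,0.3]]'|grep force; python3 f.py; python3 - <<'E'
from h import *
p,Q=tool()
b=grab('side')
for n in('side',):
    d=load(n);P=cloud(d);hsv=cv2.cvtColor(d['frame'],cv2.COLOR_BGR2HSV);H,S,V=[hsv[...,i] for i in range(3)]
    L=(P-p)@Q.as_matrix()
    near=(np.linalg.norm(L,axis=-1)<.13)&(d['range_z']>0)&(L[...,2]<.035)
    for nm,m in(('red',((H<5)|(H>172))&(S>130)&(V>50)),('steel',(S<60)&(V>60)&(L[...,2]>.002))):
        q=L[near&m]
        print(n,nm,len(q),'med',np.median(q,0).round(4),'lo',np.percentile(q,3,0).round(4),'hi',np.percentile(q,97,0).round(4))
E
```

```text
contact_force: [-0.1, -0.9, -2.0]
[-0.0011, 0.0001, 0.0645, 0.0, -0.0, 0.1]
[-1.87 -0.24  1.18] [-0.032 -0.491  0.044]
side red 30 med [ 0.0874 -0.0041  0.0166] lo [ 0.0671 -0.0164  0.0151] hi [0.0903 0.0132 0.0189]
side steel 80 med [-0.0122 -0.0134  0.0178] lo [-0.0884 -0.0158  0.0153] hi [ 0.0572 -0.0094  0.0206]
```

The file hasn't shifted in the grip. Down for stroke 2.

```bash
python3 -m crank '[[-0.001,0,0.025,0,0,0],[-0.001,0,0.05,0,0,0],[-0.001,0,0.061,0,0,0],[-0.001,0,0.062,0,0,0],[-0.001,0,0.062,0,0,0]]'|grep force; python3 f.py;  python3 -m crank '[[0,0,0.0025,0,0,0],[0,0,0.0025,0,0,0]]'|grep force;python3 f.py
```

```text
contact_force: [0.3, 0.7, -2.2]
[-0.0003, -0.0006, 0.0033, 0.1, 0.0, 0.1]
[-0.79  0.42  2.19] [ 0.045 -0.431  0.013]
contact_force: [0.1, 0.0, -2.2]
[-0.0002, -0.0009, 0.0011, 0.2, 0.0, 0.1]
[-1.24  0.05  1.83] [ 0.005 -0.469  0.017]
```

```bash
python3 -m crank '[[0,-0.0005,0.0022,0.1,0,0],[0,-0.0005,0.0022,0.1,0,0]]'|grep force;python3 f.py
```

```text
contact_force: [-0.6, -3.9, 3.1]
[-0.0003, -0.0009, -0.0003, 0.1, 0.0, 0.2]
[-1.31 -1.18 -4.68] [ 0.216 -0.301 -0.05 ]
```

```bash
python3 -m crank '[[0.006,0,0.001,0,0,0],[0.012,-0.0005,0.001,0,0.1,0],[0.018,-0.0005,0.001,0,0.1,0],[0.025,-0.001,0.001,0,0.1,0],[0.032,-0.001,0.001,0,0.2,0],[0.04,-0.001,0.001,0,0.2,0]]'|grep force; python3 f.py 0.04
```

```text
contact_force: [1.3, -8.2, 1.4]
[0.0416, -0.001, -0.0002, 0.3, 0.1, 0.2]
[-5.99  0.1  -5.94] [ 0.061 -1.292 -0.041]
```

```bash
python3 -m crank '[[0.009,-0.0005,0.0008,0,0.1,0],[0.016,-0.001,0.0008,0,0.2,0],[0.023,-0.001,0.0008,0,0.3,0],[0.03,-0.001,0.0008,0,0.3,0],[0.037,-0.001,0.0008,0,0.3,0],[0.0425,-0.001,0.0008,0,0.3,0]]'|grep force; python3 f.py 0.04
```

```text
contact_force: [1.6, -7.6, -0.1]
[0.0006, -0.0007, -0.0003, 0.4, 0.1, 0.3]
[-6.41  0.47 -4.34] [ 0.094 -1.426 -0.018]
```

Stroke 2 reached +39.4 mm in contact throughout. Lift, then plan the return to the tray.

```bash
python3 -m crank '[[0.002,0,-0.01,0,0,0],[0.002,0,-0.03,0,0,0],[0.002,0,-0.06,0,0,0],[0.002,0,-0.1,0,0,0],[0.002,0,-0.1,0,0,0]]'|grep force; python3 - <<'E'
from h import *
print(tool()[0]);row([.5005,-.1705,.12],down(92),10)
E
```

```text
contact_force: [0.1, 0.6, -2.4]
[0.51145584 0.21274811 0.24829287]
[-0.0383, -0.0069, -0.0111, -0.1, -3.5, 0.6],[-0.0765, -0.0137, -0.0223, -0.2, -7.0, 1.3],[-0.1148, -0.0206, -0.0334, -0.4, -10.5, 1.9],[-0.153, -0.0275, -0.0446, -0.5, -14.0, 2.6],[-0.1913, -0.0343, -0.0557, -0.6, -17.4, 3.2],[-0.2295, -0.0412, -0.0669, -0.7, -20.9, 3.9],[-0.2678, -0.0481, -0.078, -0.8, -24.4, 4.5],[-0.306, -0.0549, -0.0892, -0.9, -27.9, 5.2],[-0.3443, -0.0618, -0.1003, -1.1, -31.4, 5.8],[-0.3825, -0.0687, -0.1115, -1.2, -34.9, 6.5]
```

```bash
python3 -m crank '[[-0.03,-0.006,-0.02,-0.1,-3.5,0.6],[-0.07,-0.013,-0.035,-0.2,-7,1.3],[-0.115,-0.02,-0.05,-0.4,-10.5,1.9],[-0.153,-0.0275,-0.06,-0.5,-14,2.6],[-0.19,-0.034,-0.07,-0.6,-17.5,3.2],[-0.23,-0.041,-0.08,-0.7,-21,3.9],[-0.268,-0.048,-0.088,-0.8,-24.5,4.5],[-0.306,-0.055,-0.095,-0.9,-28,5.2],[-0.344,-0.062,-0.104,-1.1,-31.4,5.8],[-0.375,-0.068,-0.1115,-1.2,-34.5,6.5],[-0.3825,-0.0687,-0.1115,-1.2,-34.9,6.5],[-0.3825,-0.0687,-0.1115,-1.2,-34.9,6.5],[-0.3825,-0.0687,-0.1115,-1.2,-34.9,6.5]]'; python3 - <<'E'
from h import *
row([.5005,-.1715,.0235],down(92))
a=grab('top')['frame'][150:260,280:420];b=grab('side')['frame'][120:250,260:400]
a=cv2.resize(a,None,fx=2.8,fy=2.8);b=cv2.resize(b,None,fx=2.8,fy=2.8);m=max(len(a),len(b))
cv2.imwrite('pics/c4.png',np.hstack([np.pad(i,((0,m-len(i)),(0,0),(0,0))) for i in(a,b)]))
p,Q=tool();d=load('side');P=cloud(d);hsv=cv2.cvtColor(d['frame'],cv2.COLOR_BGR2HSV);H,S,V=[hsv[...,i] for i in range(3)]
L=(P-p)@Q.as_matrix();near=(np.linalg.norm(L,axis=-1)<.13)&(d['range_z']>0)&(L[...,2]<.035)
q=L[near&((H<5)|(H>172))&(S>130)&(V>50)];print('red',np.percentile(q,[3,50,97],axis=0).round(4))
q=L[near&(S<60)&(V>60)&(L[...,2]>.002)];print('steel',np.percentile(q,[3,50,97],axis=0).round(4),np.polyfit(q[:,0],q[:,2],1),np.polyfit(q[:,0],q[:,1],1))
E
```

```text
clock: 16.1
position: [0.5006, -0.1695, 0.1201]
ee_rot: [-0.0, 0.695, 0.719, 0.001]
contact_force: [-0.5, -0.8, -2.2]
width: 0.0229
[-0.0021, -0.0002, 0.0966, 0.0, -0.1, -0.0]
red [[ 0.0693 -0.0144  0.0137]
 [ 0.0809 -0.0024  0.0156]
 [ 0.091   0.0133  0.0211]]
steel [[-0.0901 -0.0174  0.0127]
 [-0.0039 -0.0121  0.0167]
 [ 0.0644  0.013   0.0217]] [-0.00038494  0.01696326] [-0.00093142 -0.00877701]
```

View pics/c4.png

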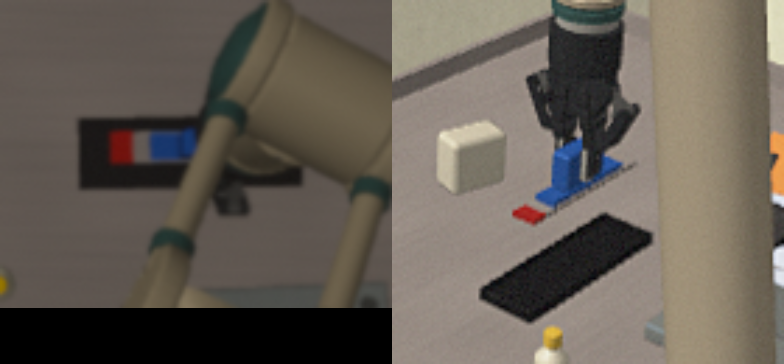

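The file hangs level over the tray and in line with it. Lower gently.

```bash
python3 -m crank '[[-0.002,0,0.04,0,0,0],[-0.002,0,0.07,0,0,0],[-0.002,0,0.085,0,0,0],[-0.002,0,0.094,0,0,0],[-0.002,0,0.094,0,0,0],[-0.002,0,0.094,0,0,0]]'; python3 -m crank '[[0,0,0.002,0,0,0],[0,0,0.002,0,0,0]]'; python3 -m crank '[[0,0,0.002,0,0,0],[0,0,0.002,0,0,0]]'
```

```text
clock: 16.95
position: [0.5017, -0.1722, 0.0273]
ee_rot: [0.001, 0.695, 0.719, 0.001]
contact_force: [0.1, 0.3, -1.7]
width: 0.0232
clock: 17.2
position: [0.502, -0.1724, 0.0257]
ee_rot: [0.002, 0.695, 0.719, 0.001]
contact_force: [-0.9, 0.6, -2.1]
width: 0.0226
clock: 17.45
position: [0.5019, -0.1723, 0.0236]
ee_rot: [0.001, 0.695, 0.719, 0.001]
contact_force: [-0.0, 0.1, -2.2]
width: 0.0231
```

```bash
python3 -m crank '[[0,0,0.0015,0,0,0],[0,0,0.0015,0,0,0]]';python3 -m crank '[[0,0,0.001,0,0,0],[0,0,0.001,0,0,0]]'
```

```text
clock: 17.7
position: [0.5019, -0.1723, 0.0221]
ee_rot: [0.001, 0.695, 0.719, 0.001]
contact_force: [0.1, -0.2, -2.3]
width: 0.0228
clock: 17.95
position: [0.5019, -0.1723, 0.022]
ee_rot: [0.001, 0.695, 0.719, 0.001]
contact_force: [-2.1, 0.4, 6.7]
width: 0.023
```

Seated. Release, then rise.

```bash
python3 -m crank '[[0,0,0,0,0,0],[0,0,0,0,0,0],[0,0,0,0,0,0],[0,0,0,0,0,0],[0,0,0,0,0,0],[0,0,0,0,0,0],[0,0,0,0,0,0]]' 1 && python3 -m crank '[[0,0,-0.01,0,0,0],[0,0,-0.04,0,0,0],[0,0,-0.09,0,0,0],[0,0,-0.14,0,0,0],[-0.05,0,-0.2,0,0,0],[-0.1,0,-0.2,0,0,0],[-0.15,0,-0.2,0,0,0],[-0.2,0,-0.2,0,0,0],[-0.2,0,-0.2,0,0,0],[-0.2,0,-0.2,0,0,0]]'; python3 - <<'E'
from h import *
for n in('top','side'):
    d=grab(n);P=cloud(d);hsv=cv2.cvtColor(d['frame'],cv2.COLOR_BGR2HSV);H,S,V=[hsv[...,i] for i in range(3)]
    b=(abs(P[...,0]-.5)<.05)&(abs(P[...,1]+.18)<.13)
    for nm,m in(('gripTop',(H>100)&(H<130)&(S>110)&(V>40)&(P[...,2]>.05)&(P[...,2]<.07)),('red',((H<5)|(H>172))&(S>130)&(P[...,2]<.05))):
        q=P[b&m];print(n,nm,len(q),np.median(q,0).round(4))
a=load('top')['frame'][60:300,140:430];b=load('side')['frame'][120:330,150:400]
a=cv2.resize(a,None,fx=1.35,fy=1.35);b=cv2.resize(b,None,fx=1.6,fy=1.6);m=max(len(a),len(b))
cv2.imwrite('pics/c5.png',np.hstack([np.pad(i,((0,m-len(i)),(0,0),(0,0))) for i in(a,b)]))
E
```

```text
clock: 18.82
position: [0.5019, -0.1723, 0.022]
ee_rot: [0.001, 0.695, 0.719, 0.001]
contact_force: [0.0, 0.2, -0.0]
width: 0.0855
clock: 20.08
position: [0.5078, -0.3714, 0.2223]
ee_rot: [0.001, 0.695, 0.719, 0.001]
contact_force: [-0.5, 0.4, -0.9]
width: 0.0854
top gripTop 215 [ 0.5014 -0.1728  0.0573]
top red 93 [ 0.4998 -0.0926  0.008 ]
side gripTop 95 [ 0.499  -0.1716  0.054 ]
side red 61 [ 0.4986 -0.0917  0.0052]
```

View pics/c5.png

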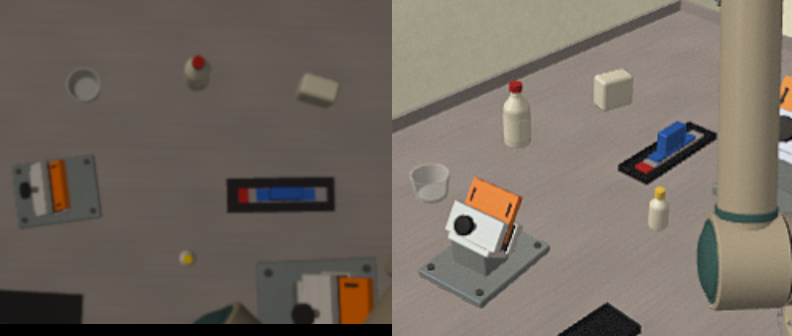

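The file lies flat in its tray (top crop, 285,195), the bystanders look unmoved and the gripper is clear. Handing in.

```bash
python3 -c "
from rig import job;print(job.sign_off())"
```

```text
the job is handed in; nothing more can be done
None
```

I took the file from the right-hand tray and gave the 90 mm splint in the left clamp two forward strokes, red toe leading. I then set the file flat in its tray before letting go, and handed in at about 20 s.

- **Strokes:** Each ran about 80 mm, at roughly −40 to +40 mm about the blade's middle. Pressure was about 6–9 N, and contact showed at every check along the way. The first was made in three back-to-back moves and the second in two, held in contact between them.
- **Friction:** Forward drag was about 4–5 N, so the splint should have moved a few millimetres, inside its 6 mm range. I did not measure that movement directly.
- **Return:** After each stroke I lifted the file square off the edge by at least 60 mm before moving it back.
- **Final check:** The grip and toe were within about 2 mm of where they started, at the right height. In the last pictures the bottles, pot and timer looked unmoved and the gripper was clear.
- **Disagreements:** The two cameras differed by 2–5 mm, so I used their average; touching the edge confirmed its height to within about 1 mm. The tool also drifted 2–3 mm sideways along the edge during the first stroke.

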